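# Load the receipt-roll magazine

### The arm

A 6-joint arm with a two-finger parallel gripper is mounted at the origin on a cart in front of the work surface, level with it; the furniture and walls round the work are solid. World frame = base frame: x ahead of the robot, y to its left, z up, the work surface at z = 0. Lengths are in mm, angles in rad, forces in N, time in s.
With the tool pointing down it reaches from about 275 to 1000 mm from the base axis. Payload 8.4 kg.
Tool frame: the origin (TCP) lies midway between the tips of the shut fingers; the grasp point (between the pads) lies 19 mm behind it; z points along the fingers, y is the line along which they close (so a half turn about z gives the same grasp; the last joint's range is limited). The gripper opens to 85 mm and grips with 20 to 120 N. Pads are 22 mm wide; open, the fingers measure 114 mm over their backs; the gripper's body (76 mm by 85 mm) begins 54 mm behind the grasp point. The pads swing forward as they close: fully open they stand 13 mm farther back than shut.
Start: joints at [1.249, 0.353, 1.633, -0, 1.155, -0.002], TCP at [196.484, 593.314, 231.281] pointing down, gripper open.
Joint ranges: [-2.63, 2.63], [-0.92, 2.1], [0.06, 2.66], [-1.3, 4.44], [0, 2.69], [-3.02, 3.02]. Speed limits (rad/s): [2.22, 2.22, 2.79, 3.14, 3.14, 3.14].

### API

Orientations are given as [roll, pitch, yaw] about the fixed x, y, z axes, in that order (R = Rz(yaw) Ry(pitch) Rx(roll)).
In Python, from rig import monitor, imaging, r gives the robot as it stands.
- The arm moves only by the tool drive_tool, never from a script. Its argument "plan" is a list of rows, each an object of numbers: "x", "y", "z": the shift along the tool's x, y, z in units of 50 mm (1.0 is 50 mm); "ax", "ay", "az": the turn, a rotation vector about the tool's x, y, z in units of 6 degrees (1.0 is 6 degrees); "hand": the finger opening in mm, from 0 to 85.4. In form: [{"x": .., "y": .., "z": .., "ax": .., "ay": .., "az": .., "hand": ..}, ...]. A call has 1 to 8 rows; each row is the pose to reach, as a shift and turn from the pose commanded when the call began, along the tool's axes at that moment; what a row does not reach only later rows make up. A row lasts 1/10 s, in which the tool goes at most 50 mm and 8.59 degrees, less where a joint would pass 70% of its speed; a pose out of reach is approached as far as the arm can. A call with a gripper value outside its range is refused whole. The fingers move at their own pace and stop on an object; "grip_force" is the grip in N (left out, the last holds). Time passes only in rows, so rows that repeat a pose let the fingers close. It gives the time, the measured TCP pose, the force, the opening and the grip force at its end, in the units of the state.
- monitor.sense(): the state, without advancing time (a new reading comes with each control period).
- imaging.grab_frame(name): name is "side" or "top"; returns the picture (420x560x3 uint8, red, green, blue); there is no depth.
- imaging.camera_info(name): a dict with "mtx" (3x3 intrinsics, pixels), "R" (3x3) and "t" (3): a world point X has camera coordinates R X + t. Camera axes: x right, y down, z forward; pixel columns grow to the right and rows downward; lengths in mm; the calibration is good to about 2 mm. A picture is of the moment at which its call begins. camera_info takes no time and is no camera call.
- r.sign_off(): hands the job in; it is judged then, once.
The state is a dict: "clock": time; "qpos": joint angles; "qvel": joint speeds; "joint_efforts": joint torques, N m; "eef_pos": TCP position; "tcp_rot": TCP orientation; "contact_force": force on the tool from outside, world axes, zero at the start; "wrist_torque": the same for the moment, N m; "opening": opening from 0.0 (shut) to 1.0 (fully open); "grasp_force": force on a finger pad.
Only numpy, scipy, OpenCV 4.12 (cv2) and the standard library are available. Lean on these libraries where they do the work, as an engineer would, in place of code of your own. Each camera call takes 0.05 s, during which the arm holds its last target. There are 200 camera calls.

### The job

Load the three narrow paper rolls end to end, lengthways, into the sloping magazine, and push the column down until its follower sits on the bottom, so that the last roll is flush with the mouth and no gap is left between the rolls. The follower is braked and does not sink by itself. Leave the wide roll and the stamp where they stand.

Things in the scene. Friction and masses are not known exactly. Their poses are not given: they have to be found in the camera images.
- magazine: fixed grey base plate of the magazine, 170 x 124 mm, 8 mm thick, with brackets that carry the sloping channel. Origin: centre of its underside; its x axis points along the slope's downhill direction, away from the robot. The channel's mouth end leans out over its near edge, towards the robot
- channel: straight channel, 56 x 56 mm inside (x, y from -28 to 28), walls 3 mm. Origin: centre of its mouth (upper end), 195 mm above the cabinet top. z: up along it and out of the mouth, 30 degrees off vertical, leaning to the robot; y: level, across; x: up and away from the robot. Closed wall at -x, on which rolls slide; at +x two lips with a 28 mm slot between them. These end in 12 mm flares above z = 0
- side_rim (a point): highest point of the clear side wall at the channel's +y side (the -y side is alike): both are cut back as finger notches and end, flares included, 12 mm below the mouth along the channel. Axes as the channel's
- bottom (a point): middle of the follower's face when fully down at its hard stop: 171 mm (three roll lengths) below the mouth. The follower, a grey plate in the channel with a steel tab in the slot, starts 90 to 120 mm below the mouth. It is braked: about 6 N moves it, rolls' weight does not, it stays where left. Rolls let go in the mouth slide down to it or to the roll before; one that hangs up needs a push
- roll_a_mid (a point): centre of a narrow white paper roll, a solid cylinder 52 mm in diameter and 57 mm long, about 60 g, standing on end at the start; z along its axis. The three narrow rolls are alike, and may go in in any order and either end first
- roll_b_mid (a point): centre of the second narrow roll, as roll_a
- roll_c_mid (a point): centre of the third narrow roll, as roll_a
- wide_roll: a wide white paper roll, 68 mm in diameter and 57 mm high, standing among the narrow ones; too wide for the channel. Origin: centre of its underside. Behind the rolls, by the wall, stand a flask (170 mm high) and a pen pot (153 mm)
- stamp: a rubber stamp, 30 x 46 mm block with a turned handle, 70 mm high, standing towards the robot from the rolls. Origin: centre of its underside

How it is judged:
By the outcome, as a careful person would: the job done as asked, in the order asked, and still so for the second after the job is handed in, with the robot touching nothing.
It also fails if it takes over 72 s, if anything falls off the work surface, if the arm or the gripper's body presses on something with over 40 N, if the wrist force passes 120 N, or if a joint passes its speed limit or range.

## Working session

There is one attempt and no reset: what is moved stays moved. The work goes in short steps, Python scripts to look and compute and a tool call to move; the robot and the scene stay as the last step left them, time stands still between calls to the robot, and variables do not carry over. Pictures are saved under pics/ and viewed, at most 10 in all, crops included, and the job is handed in when it is done.

Besides the shell and the picture viewer there is one more tool, called after "Call:" as name(argument=value, ...) on one line, values as JSON. drive_tool: Moves the arm, as the interface text tells. Its arguments: {"type":"object","properties":{"plan":{"type":"array","items":{"type":"object","properties":{"x":{"type":"number"},"y":{"type":"number"},"z":{"type":"number"},"ax":{"type":"number"},"ay":{"type":"number"},"az":{"type":"number"},"hand":{"type":"number"}}}},"grip_force":{"type":"number"}},"required":["plan"]}

```bash
mkdir -p pics; ls
python3 - <<'E'
from rig import monitor, imaging, r
import cv2
for n in("side","top"):
    f=imaging.grab_frame(n); cv2.imwrite(f"pics/{n}0.png",f[:,:,::-1])
    c=imaging.camera_info(n); print(n,c["mtx"].round(1).tolist(),c["R"].round(3).tolist(),c["t"].round(1).tolist(), (-c["R"].T@c["t"]).round(0))
print(monitor.sense())
E
```

```text
pics
side [[523.7, 0.0, 278.6], [0.0, 523.7, 204.7], [0.0, 0.0, 1.0]] [[-0.989, -0.145, 0.022], [-0.112, 0.656, -0.747], [0.093, -0.741, -0.665]] [459.5, 260.0, 1040.2] [387. 667. 876.]
top [[512.7, 0.0, 275.8], [0.0, 512.7, 206.6], [0.0, 0.0, 1.0]] [[-0.092, -0.996, -0.002], [-0.973, 0.091, -0.21], [0.21, -0.018, -0.978]] [-95.1, 529.8, 873.3] [ 324. -127.  965.]
{'clock': 0.1, 'qpos': array([ 1.24859125e+00,  3.53574489e-01,  1.63401713e+00,  1.34435190e-05,
        1.15522500e+00, -2.40227771e-03]), 'qvel': array([ 7.09085316e-05, -1.62279220e-03, -3.04134856e-03, -1.71036308e-04,
        1.42779186e-03, -8.76559198e-04]), 'joint_efforts': array([-1.24729202e-03, -6.06352901e+01, -3.42818177e+01, -1.20009304e-04,
        3.86821164e-03, -5.52002177e-05]), 'eef_pos': array([196.35452332, 592.92258103, 230.65775302]), 'tcp_rot': array([-3.14036871e+00, -1.52329165e-05,  2.82178441e+00]), 'contact_force': array([ 1.21005067,  0.12772662, -0.24523409]), 'wrist_torque': array([-0.05537661, -0.00572847, -0.01805313]), 'grasp_force': 0.0, 'opening': 0.9985240177469075}
```

View pics/side0.png

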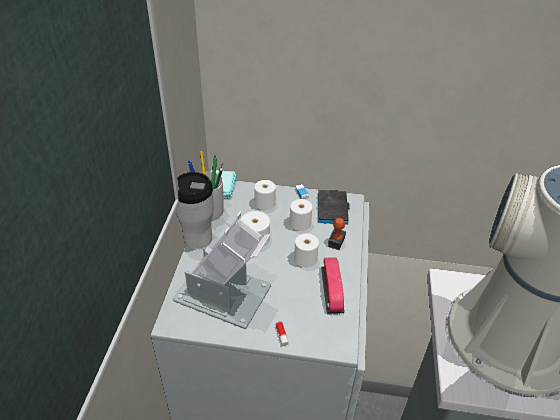

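View pics/top0.png

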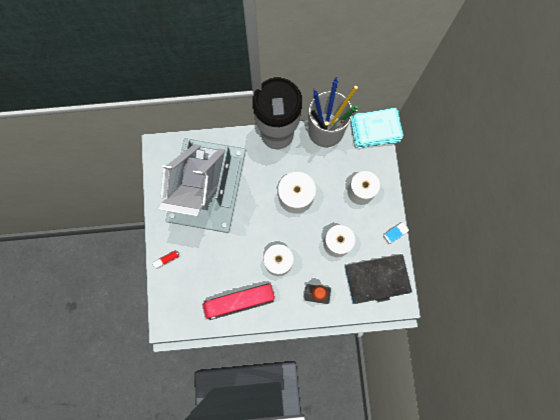

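Side: narrow rolls at about (264,195), (301,214) and (307,250), wide roll at (256,228), magazine around (225,280). Top: narrow rolls at (365,185), (340,239) and (278,259), wide roll at (297,190), magazine at (205,180).

```bash
cat > h.py <<'E'
from rig import monitor, imaging, r
import numpy as np, cv2
from scipy.spatial.transform import Rotation as Ro
C={n:imaging.camera_info(n) for n in("side","top")}
def ray(n,p):
    c=C[n]; d=c["R"].T@np.linalg.solve(c["mtx"],[p[0],p[1],1.]); o=-c["R"].T@c["t"]; return o,d
def onz(n,p,z):
    o,d=ray(n,p); return o+d*(z-o[2])/d[2]
def tri(ps,pt):
    (o1,d1),(o2,d2)=ray("side",ps),ray("top",pt)
    s=np.linalg.lstsq(np.c_[d1,-d2],o2-o1,rcond=None)[0]
    a,b=o1+s[0]*d1,o2+s[1]*d2; return (a+b)/2,np.linalg.norm(a-b)
def proj(n,X):
    c=C[n]; q=c["mtx"]@(c["R"]@np.asarray(X,float)+c["t"]); return q[:2]/q[2]
E
python3 - <<'E'
from h import *
for n,box in(("side",(165,205,115,125)),("top",(140,125,115,115))):
    f=cv2.imread(f"pics/{n}0.png")
    x,y,w,h=box; cr=cv2.resize(f[y:y+h,x:x+w],None,fx=5,fy=5,interpolation=cv2.INTER_CUBIC)
    cv2.imwrite(f"pics/{n}0c.png",cr[:600])
    hsv=cv2.cvtColor(f,cv2.COLOR_BGR2HSV)
    m=cv2.inRange(hsv,(5,80,30),(25,255,200))
    k,_,st,ce=cv2.connectedComponentsWithStats(m)
    for i in range(1,k):
        if 6<st[i,4]<120: print(n,ce[i].round(1),st[i,4],onz(n,ce[i],57).round(1))
E
```

```text
side [202.4 163.6] 59 [ 717.3 -369.2   57. ]
side [264.8 185.9] 12 [ 545.  -308.3   57. ]
side [301.1 205.9] 14 [ 448.9 -250.3   57. ]
side [254.5 220.9] 16 [ 547.7 -181.8   57. ]
side [306.6 241.4] 19 [ 424.1 -136.7   57. ]
top [365.2 184.2] 33 [ 545.2 -310.1   57. ]
top [296.7 189. ] 32 [ 547.8 -184.5   57. ]
top [340.  238.9] 36 [ 449.1 -252.4   57. ]
top [278.1 257.4] 22 [ 426.4 -139.2   57. ]
top [318.5 293.1] 116 [ 357.7 -203.6   57. ]
```

View pics/side0c.png

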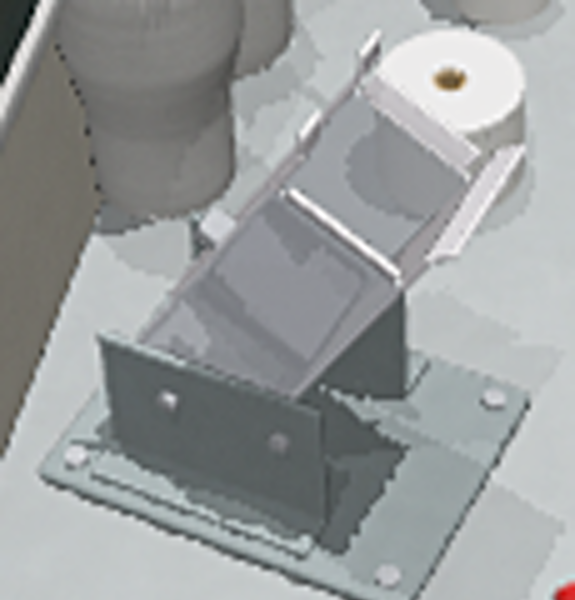

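View pics/top0c.png

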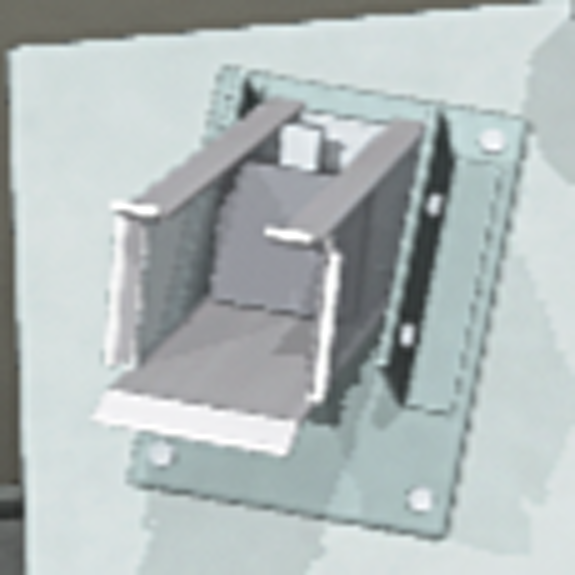

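Crops: the side view shows the −x flare at crop (520,150)–(440,260) and the plate screws at (493,398), (388,575) and (75,455). The top view shows the −x flare at (95,420)–(290,453), the lip flares at (112,206)–(158,212) and (265,233)–(318,238), and the follower face at about (265,235).

Run:
```python
from h import *
S=lambda x,y:((x+.5)/5-.5+165,(y+.5)/5-.5+205)
T=lambda x,y:((x+.5)/5-.5+140,(y+.5)/5-.5+125)
for nm,s,t in(("scr near-y",(493,398),(420,498)),("scr near+y",(388,575),(162,453)),
 ("flare-x +y",(438,262),(93,420)),("flare-x -y",(522,148),(292,455)),
 ("lip +y mid",(311,124),(135,209)),("lip-y mid",(371,45),(291,236)),):
    p,e=tri(S(*s),T(*t)); print(nm,p.round(1),round(e,1))
print("side screws",[onz("side",S(*p),9).round(1) for p in((493,398),(388,575),(75,455))])
print("top screws",[onz("top",T(*p),9).round(1) for p in((420,498),(162,453),(492,138))])
print("plate top corners",[onz("top",T(*p),8).round(1) for p in((445,537),(130,485),(528,120))],[onz("side",S(*p),8).round(1) for p in((530,402),(42,472))])
```

```text
scr near-y [504.2 -42.8   8.4] 0.1
scr near+y [530.4  53.7   8.7] 0.2
flare-x +y [507.9  41.7 182.3] 4.8
flare-x -y [489.1 -19.6 183.3] 1.3
lip +y mid [560.4  17.9 220.8] 0.4
lip-y mid [548.1 -28.3 219. ] 0.4
side screws [array([504.1, -42.3,   9. ]), array([530.3,  53.9,   9. ]), array([669.8,  15.8,   9. ])]
top screws [array([504.1, -42.8,   9. ]), array([530.5,  53.6,   9. ]), array([643.9, -81. ,   9. ])]
plate top corners [array([488.5, -51.1,   8. ]), array([519.5,  66.5,   8. ]), array([650.2, -95.5,   8. ])] [array([488.3, -43.5,   8. ]), array([681. ,  25.8,   8. ])]
```

```bash
cat >> h.py <<'E'
ex=np.array([np.cos(np.radians(-15.27)),np.sin(np.radians(-15.27)),0]); ey=np.array([-ex[1],ex[0],0]); ez=np.array([0,0,1.])
c3,s3=np.cos(np.pi/6),.5
zc=-s3*ex+c3*ez; xc=c3*ex+s3*ez; O=np.array([530.5,2.0,195.])
Rm=np.c_[-xc,ey,-zc]          # tool looking down the channel
Rd=np.c_[-ex,ey,-ez]          # tool down, fingers across channel's y
rolls=dict(a=(545.1,-309.2),b=(449.,-251.3),c=(425.2,-138.))
M=lambda x,y,z:O+x*xc+y*ey+z*zc
def st():
    s=monitor.sense(); R=Ro.from_euler("xyz",s["tcp_rot"]).as_matrix(); p=np.array(s["eef_pos"])
    print("t",round(s["clock"],2),"p",p.round(1),"mouthframe",(np.c_[xc,ey,zc].T@(p-O)).round(1),"F",np.round(s["contact_force"],1),"op",round(s["opening"]*85.4,1),"gf",round(s["grasp_force"],1),"q",s["qpos"].round(2))
    return p,R
def rows(*ts):
    p,R=st()
    for q,Rt in ts:
        d=R.T@(np.asarray(q)-p)/50; w=np.degrees(Ro.from_matrix(R.T@Rt).as_rotvec())/6
        print("xyz",d.round(2),"a",w.round(2))
E
python3 - <<'E'
from h import *
rows(((*rolls['c'],200),Rd),((*rolls['c'],120),Rd))
E
```

```text
t 0.1 p [196.4 592.9 230.7] mouthframe [-396.1  482.1  269.9] F [ 1.2  0.1 -0.2] op 85.3 gf 0.0 q [ 1.25  0.35  1.63  0.    1.16 -0.  ]
xyz [ -8.94 -12.44   0.63] a [-0.01 -0.   -0.51]
xyz [ -8.94 -12.44   2.23] a [-0.01 -0.   -0.51]
```

Call:
drive_tool(plan=[{"x": -8.94,"y": -12.44,"z": 0.63,"az": -0.51,"hand": 85},{"x": -8.94,"y": -12.44,"z": 0.63,"az": -0.51,"hand": 85},{"x": -8.94,"y": -12.44,"z": 0.63,"az": -0.51,"hand": 85},{"x": -8.94,"y": -12.44,"z": 0.63,"az": -0.51,"hand": 85},{"x": -8.94,"y": -12.44,"z": 0.63,"az": -0.51,"hand": 85},{"x": -8.94,"y": -12.44,"z": 0.63,"az": -0.51,"hand": 85},{"x": -8.94,"y": -12.44,"z": 0.63,"az": -0.51,"hand": 85},{"x": -8.94,"y": -12.44,"z": 0.63,"az": -0.51,"hand": 85}], grip_force=30)

```text
invalid input
```

Run:
```python
from h import *
rows(((*rolls['c'],200),Rd),((*rolls['c'],90),Rd))
```

```text
t 0.1 p [196.4 592.9 230.7] mouthframe [-396.1  482.1  269.9] F [ 1.2  0.1 -0.2] op 85.3 gf 0.0 q [ 1.25  0.35  1.63  0.    1.16 -0.  ]
xyz [ -8.94 -12.44   0.63] a [-0.01 -0.   -0.51]
xyz [ -8.94 -12.43   2.83] a [-0.01 -0.   -0.51]
```

Call:
drive_tool(plan=[{"x": -4.5,"y": -6.2,"z": 0.3,"ax": 0,"ay": 0,"az": -0.5,"hand": 85},{"x": -4.5,"y": -6.2,"z": 0.3,"ax": 0,"ay": 0,"az": -0.5,"hand": 85},{"x": -4.5,"y": -6.2,"z": 0.3,"ax": 0,"ay": 0,"az": -0.5,"hand": 85},{"x": -4.5,"y": -6.2,"z": 0.3,"ax": 0,"ay": 0,"az": -0.5,"hand": 85},{"x": -4.5,"y": -6.2,"z": 0.3,"ax": 0,"ay": 0,"az": -0.5,"hand": 85},{"x": -4.5,"y": -6.2,"z": 0.3,"ax": 0,"ay": 0,"az": -0.5,"hand": 85},{"x": -4.5,"y": -6.2,"z": 0.3,"ax": 0,"ay": 0,"az": -0.5,"hand": 85},{"x": -4.5,"y": -6.2,"z": 0.3,"ax": 0,"ay": 0,"az": -0.5,"hand": 85}], grip_force=30)

```text
clock: 0.9
eef_pos: [312.4, 225.5, 216.0]
tcp_rot: [-3.141, -0.0, 2.874]
contact_force: [-1.2, 0.1, 0.2]
opening: 0.996
grasp_force: 0.0
```

Run:
```python
from h import *
rows(((*rolls['c'],200),Rd),((*rolls['c'],90),Rd))
```

```text
t 0.9 p [312.4 225.5 216. ] mouthframe [-222.7  158.2  152.8] F [-1.2  0.1  0.2] op 85.1 gf 0.0 q [ 0.62 -0.02  2.12 -0.    1.03 -0.68]
xyz [-4.1  -6.41  0.32] a [-0.01 -0.   -0.01]
xyz [-4.1  -6.41  2.52] a [-0.01 -0.   -0.01]
```

Call:
drive_tool(plan=[{"x": -4.1,"y": -6.41,"z": 0.3,"ax": 0,"ay": 0,"az": 0,"hand": 85},{"x": -4.1,"y": -6.41,"z": 0.3,"ax": 0,"ay": 0,"az": 0,"hand": 85},{"x": -4.1,"y": -6.41,"z": 0.3,"ax": 0,"ay": 0,"az": 0,"hand": 85},{"x": -4.1,"y": -6.41,"z": 0.3,"ax": 0,"ay": 0,"az": 0,"hand": 85},{"x": -4.1,"y": -6.41,"z": 0.3,"ax": 0,"ay": 0,"az": 0,"hand": 85},{"x": -4.1,"y": -6.41,"z": 0.3,"ax": 0,"ay": 0,"az": 0,"hand": 85},{"x": -4.1,"y": -6.41,"z": 0.3,"ax": 0,"ay": 0,"az": 0,"hand": 85},{"x": -4.1,"y": -6.41,"z": 0.3,"ax": 0,"ay": 0,"az": 0,"hand": 85}])

```text
clock: 1.7
eef_pos: [426.1, -138.2, 201.2]
tcp_rot: [-3.141, 0.001, 2.872]
contact_force: [0.7, 0.4, -0.1]
opening: 0.998
grasp_force: 0.0
```

Run:
```python
from h import *
rows(((*rolls['c'],90),Rd),((*rolls['c'],26),Rd))
```

```text
t 1.7 p [ 426.1 -138.2  201.2] mouthframe [ -52.1 -162.7   37.2] F [ 0.7  0.4 -0.1] op 85.3 gf 0.0 q [-0.32  0.11  2.03 -0.    1.   -1.62]
xyz [ 0.02 -0.    2.22] a [-0.    0.01 -0.03]
xyz [ 0.02 -0.    3.5 ] a [-0.    0.01 -0.03]
```

Call:
drive_tool(plan=[{"x": 0.02,"y": 0,"z": 1,"ax": 0,"ay": 0,"az": 0,"hand": 85},{"x": 0.02,"y": 0,"z": 2,"ax": 0,"ay": 0,"az": 0,"hand": 85},{"x": 0.02,"y": 0,"z": 2.7,"ax": 0,"ay": 0,"az": 0,"hand": 85},{"x": 0.02,"y": 0,"z": 3.2,"ax": 0,"ay": 0,"az": 0,"hand": 85},{"x": 0.02,"y": 0,"z": 3.5,"ax": 0,"ay": 0,"az": 0,"hand": 85},{"x": 0.02,"y": 0,"z": 3.5,"ax": 0,"ay": 0,"az": 0,"hand": 85},{"x": 0.02,"y": 0,"z": 3.5,"ax": 0,"ay": 0,"az": 0,"hand": 45},{"x": 0.02,"y": 0,"z": 3.5,"ax": 0,"ay": 0,"az": 0,"hand": 45}])

```text
clock: 2.5
eef_pos: [425.3, -134.9, 27.2]
tcp_rot: [-3.141, 0.001, 2.874]
contact_force: [-1.1, -3.3, 3.2]
opening: 0.685
grasp_force: 1.8
```

Call:
drive_tool(plan=[{"x": 0,"y": 0,"z": 0,"ax": 0,"ay": 0,"az": 0,"hand": 45},{"x": 0,"y": 0,"z": 0,"ax": 0,"ay": 0,"az": 0,"hand": 45},{"x": 0,"y": 0,"z": 0,"ax": 0,"ay": 0,"az": 0,"hand": 45},{"x": 0,"y": 0,"z": 0,"ax": 0,"ay": 0,"az": 0,"hand": 45}])

```text
clock: 2.9
eef_pos: [425.5, -135.0, 27.5]
tcp_rot: [-3.142, 0.002, 2.874]
contact_force: [-1.7, 0.3, 7.5]
opening: 0.597
grasp_force: 30.9
```

Run:
```python
from h import *
for n in("side","top"): cv2.imwrite(f"pics/{n}1.png",imaging.grab_frame(n)[:,:,::-1])
a,b=cv2.imread("pics/side1.png")[130:330,220:400],cv2.imread("pics/top1.png")[130:330,190:370]
cv2.imwrite("pics/grip1.png",cv2.resize(np.hstack([a,b]),None,fx=2.2,fy=2.2,interpolation=cv2.INTER_CUBIC))
rows(((*rolls['c'],200),Rd),(M(-1,0,60),Rm))
```

```text
t 3.0 p [ 425.5 -135.    27.5] mouthframe [-140.3 -159.8 -112.5] F [-1.3  0.3  6.9] op 51.2 gf 30.9 q [-0.31  0.41  2.16 -0.    0.58 -1.61]
xyz [-0.02 -0.06 -3.45] a [-0.    0.02 -0.01]
xyz [-0.69  3.2  -4.38] a [-0.   -4.98 -0.01]
```

View pics/grip1.png

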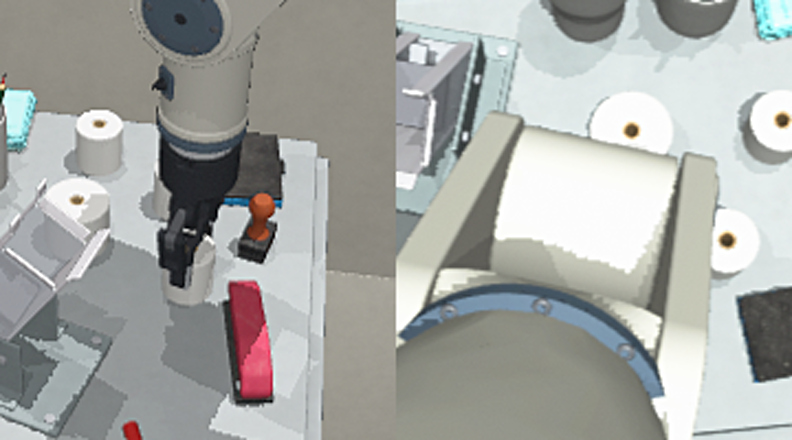

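Call:
drive_tool(plan=[{"x": 0,"y": 0,"z": -0.8,"ax": 0,"ay": 0,"az": 0,"hand": 45},{"x": 0,"y": 0,"z": -1.7,"ax": 0,"ay": 0,"az": 0,"hand": 45},{"x": 0,"y": 0,"z": -2.6,"ax": 0,"ay": -0.5,"az": 0,"hand": 45},{"x": 0,"y": 0.3,"z": -3.5,"ax": 0,"ay": -1.5,"az": 0,"hand": 45},{"x": 0,"y": 1,"z": -4.3,"ax": 0,"ay": -2.5,"az": 0,"hand": 45},{"x": 0,"y": 1.7,"z": -4.7,"ax": 0,"ay": -3.5,"az": 0,"hand": 45},{"x": -0.1,"y": 2.4,"z": -4.7,"ax": 0,"ay": -4.5,"az": 0,"hand": 45},{"x": -0.4,"y": 3.0,"z": -4.6,"ax": 0,"ay": -5,"az": 0,"hand": 45}])

```text
clock: 3.8
eef_pos: [483.0, 6.4, 258.8]
tcp_rot: [3.137, 0.531, 2.873]
contact_force: [-0.2, -1.7, -0.9]
opening: 0.596
grasp_force: 32.1
```

Call:
drive_tool(plan=[{"x": 0,"y": 0,"z": 0,"ax": 0,"ay": 0,"az": 0,"hand": 45},{"x": 0,"y": 0,"z": 0,"ax": 0,"ay": 0,"az": 0,"hand": 45},{"x": 0,"y": 0,"z": 0,"ax": 0,"ay": 0,"az": 0,"hand": 45}])

```text
clock: 4.1
eef_pos: [483.3, 4.2, 256.5]
tcp_rot: [-3.141, 0.523, 2.874]
contact_force: [-0.2, -1.0, -0.3]
opening: 0.598
grasp_force: 32.1
```

Run:
```python
from h import *
for z in(0,10,20,30): print(z,proj("side",(433,-106,z)).round(1))
rows((M(-1,0,45),Rm),(M(-1,0,20),Rm),(M(-1,0,-4),Rm))
```

```text
0 [299.6 268.8]
10 [299.9 265.8]
20 [300.1 262.7]
30 [300.3 259.6]
t 4.1 p [483.3   4.2 256.5] mouthframe [ -9.2 -10.4  76.3] F [-0.2 -1.  -0.3] op 51.1 gf 32.1 q [ 0.15 -0.13  2.24 -0.38  0.58 -0.88]
xyz [-0.16  0.21  0.63] a [-0.01 -0.01 -0.01]
xyz [-0.16  0.21  1.13] a [-0.01 -0.01 -0.01]
xyz [-0.16  0.21  1.61] a [-0.01 -0.01 -0.01]
```

Call:
drive_tool(plan=[{"x": -0.16,"y": 0.21,"z": 0.3,"ax": 0,"ay": 0,"az": 0,"hand": 45},{"x": -0.16,"y": 0.21,"z": 0.6,"ax": 0,"ay": 0,"az": 0,"hand": 45},{"x": -0.16,"y": 0.21,"z": 0.6,"ax": 0,"ay": 0,"az": 0,"hand": 45},{"x": -0.16,"y": 0.21,"z": 0.6,"ax": 0,"ay": 0,"az": 0,"hand": 45}])

```text
clock: 4.5
eef_pos: [507.0, 7.8, 234.1]
tcp_rot: [-3.141, 0.522, 2.873]
contact_force: [0.0, -0.0, -0.8]
opening: 0.6
grasp_force: 32.1
```

Run:
```python
from h import *
for n in("side","top"): cv2.imwrite(f"pics/{n}2.png",imaging.grab_frame(n)[:,:,::-1])
a,b=cv2.imread("pics/side2.png")[170:310,170:310],cv2.imread("pics/top2.png")[110:250,130:270]
cv2.imwrite("pics/pre1.png",cv2.resize(np.hstack([a,b]),None,fx=2.8,fy=2.8,interpolation=cv2.INTER_CUBIC))
rows((M(-1,0,20),Rm),(M(-1,0,-4),Rm))
```

```text
t 4.6 p [507.3   8.3 234.8] mouthframe [-0.9 -0.  46.5] F [-0.2  0.8 -1.1] op 51.1 gf 32.1 q [ 0.15 -0.05  2.22 -0.42  0.52 -0.83]
xyz [0.   0.   0.53] a [-0.01  0.   -0.02]
xyz [0.   0.   1.01] a [-0.01  0.   -0.02]
```

View pics/pre1.png

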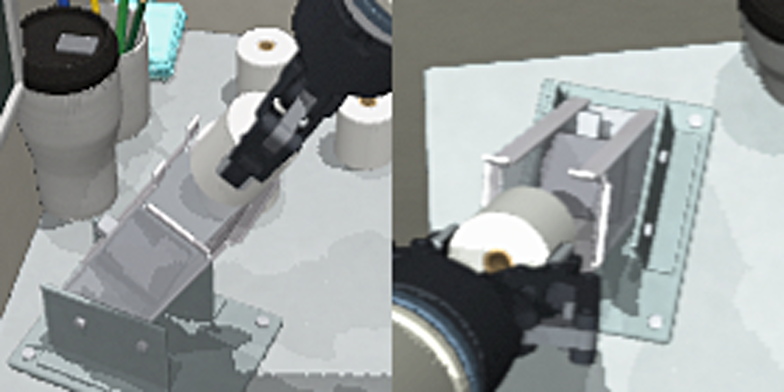

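The side view shows the roll at (225,150) in line with the channel axis. In the top view it sits centred between the lips. Next I ease it in.

Call:
drive_tool(plan=[{"x": 0,"y": 0,"z": 0.2,"ax": 0,"ay": 0,"az": 0,"hand": 45},{"x": 0,"y": 0,"z": 0.4,"ax": 0,"ay": 0,"az": 0,"hand": 45},{"x": 0,"y": 0,"z": 0.6,"ax": 0,"ay": 0,"az": 0,"hand": 45},{"x": 0,"y": 0,"z": 0.75,"ax": 0,"ay": 0,"az": 0,"hand": 45},{"x": 0,"y": 0,"z": 0.75,"ax": 0,"ay": 0,"az": 0,"hand": 45}])

```text
clock: 5.1
eef_pos: [525.4, 3.8, 200.3]
tcp_rot: [-3.14, 0.521, 2.875]
contact_force: [-0.1, 0.5, -1.0]
opening: 0.601
grasp_force: 32.1
```

Call:
drive_tool(plan=[{"x": 0,"y": 0,"z": 0.1,"ax": 0,"ay": 0,"az": 0,"hand": 45},{"x": 0,"y": 0,"z": 0.2,"ax": 0,"ay": 0,"az": 0,"hand": 45},{"x": 0,"y": 0,"z": 0.2,"ax": 0,"ay": 0,"az": 0,"hand": 45}])

```text
clock: 5.4
eef_pos: [530.5, 2.7, 192.7]
tcp_rot: [-3.141, 0.523, 2.874]
contact_force: [0.7, 0.3, -0.7]
opening: 0.603
grasp_force: 32.1
```

```bash
python3 -c "
from h import *
rows((M(-1,0,-4),Rm))"
```

```text
t 5.4 p [530.5   2.7 192.7] mouthframe [-1.3  0.7 -1.9] F [ 0.7  0.3 -0.7] op 51.5 gf 32.1 q [ 0.13  0.07  2.23 -0.51  0.4  -0.75]
xyz [-0.01 -0.01  0.04] a [-0.01 -0.   -0.01]
```

Call:
drive_tool(plan=[{"x": 0,"y": 0,"z": 0,"ax": 0,"ay": 0,"az": 0,"hand": 85},{"x": 0,"y": 0,"z": 0,"ax": 0,"ay": 0,"az": 0,"hand": 85},{"x": 0,"y": 0,"z": 0,"ax": 0,"ay": 0,"az": 0,"hand": 85},{"x": 0,"y": 0,"z": 0,"ax": 0,"ay": 0,"az": 0,"hand": 85},{"x": 0,"y": 0,"z": 0,"ax": 0,"ay": 0,"az": 0,"hand": 85},{"x": 0,"y": 0,"z": -0.6,"ax": 0,"ay": 0,"az": 0,"hand": 85},{"x": 0,"y": 0,"z": -1.2,"ax": 0,"ay": 0,"az": 0,"hand": 85},{"x": 0,"y": 0,"z": -1.4,"ax": 0,"ay": 0,"az": 0,"hand": 85}])

```text
clock: 6.2
eef_pos: [496.7, 12.3, 256.0]
tcp_rot: [3.14, 0.526, 2.874]
contact_force: [0.6, -0.3, -0.1]
opening: 0.994
grasp_force: 0.0
```

Run:
```python
from h import *
for n in("side","top"): cv2.imwrite(f"pics/{n}3.png",imaging.grab_frame(n)[:,:,::-1])
a,b=cv2.imread("pics/side3.png")[170:310,170:310],cv2.imread("pics/top3.png")[110:250,130:270]
cv2.imwrite("pics/in1.png",cv2.resize(np.hstack([a,b]),None,fx=2.8,fy=2.8,interpolation=cv2.INTER_CUBIC))
rows(((*rolls['b'],240),Rd),((*rolls['b'],130),Rd))
```

```text
t 6.3 p [497.2  12.3 255.3] mouthframe [-0.   1.1 69.7] F [-0.5 -0.6 -0.8] op 85.0 gf 0.0 q [ 0.17 -0.1   2.22 -0.4   0.57 -0.85]
xyz [-0.25 -5.34  0.49] a [ 0.01  5.03 -0.01]
xyz [ 0.86 -5.34  2.39] a [ 0.01  5.03 -0.01]
```

View pics/in1.png

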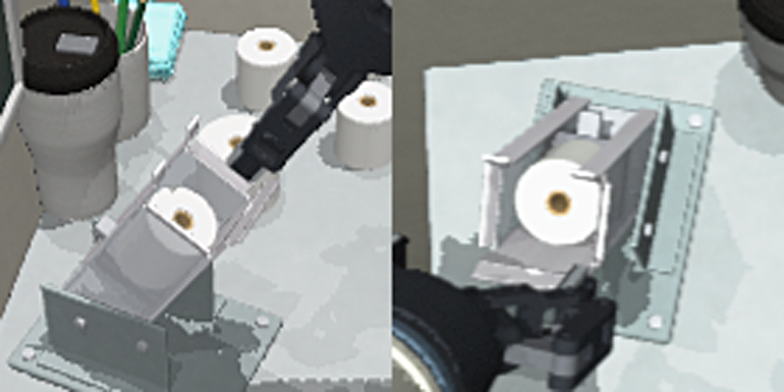

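Roll 1 has slid down to the follower. Its hub is at side (235,248) and top (189,182).

Call:
drive_tool(plan=[{"x": -0.3,"y": -0.6,"z": -0.2,"ax": 0,"ay": 0.5,"az": 0,"hand": 85},{"x": -0.3,"y": -1.3,"z": -0.1,"ax": 0,"ay": 1.2,"az": 0,"hand": 85},{"x": -0.3,"y": -2.1,"z": 0.0,"ax": 0,"ay": 2,"az": 0,"hand": 85},{"x": -0.3,"y": -2.9,"z": 0.1,"ax": 0,"ay": 3,"az": 0,"hand": 85},{"x": -0.3,"y": -3.7,"z": 0.3,"ax": 0,"ay": 4,"az": 0,"hand": 85},{"x": -0.2,"y": -4.5,"z": 0.6,"ax": 0,"ay": 5,"az": 0,"hand": 85},{"x": 0.2,"y": -5.1,"z": 1.2,"ax": 0,"ay": 5.03,"az": 0,"hand": 85},{"x": 0.5,"y": -5.34,"z": 1.8,"ax": 0,"ay": 5.03,"az": 0,"hand": 85}])

```text
clock: 7.1
eef_pos: [448.0, -254.9, 160.5]
tcp_rot: [-3.14, -0.005, 2.871]
contact_force: [0.2, -0.3, -1.0]
opening: 0.994
grasp_force: 0.0
```

Call:
drive_tool(plan=[{"x": 0,"y": 0,"z": 0,"ax": 0,"ay": 0,"az": 0,"hand": 85},{"x": 0,"y": 0,"z": 0,"ax": 0,"ay": 0,"az": 0,"hand": 85},{"x": 0,"y": 0,"z": 0,"ax": 0,"ay": 0,"az": 0,"hand": 85}])

```text
clock: 7.4
eef_pos: [449.5, -251.6, 164.4]
tcp_rot: [-3.141, -0.002, 2.875]
contact_force: [1.1, -0.7, -0.3]
opening: 0.993
grasp_force: 0.0
```

Run:
```python
from h import *
p,e=tri((235.2,247.7),(189.2,182.3)); print((np.c_[xc,ey,zc].T@(p-O)).round(1),e)
rows(((*rolls['b'],90),Rd),((*rolls['b'],26),Rd))
```

```text
[ -2.2  -0.4 -48.3] 0.013342385103282202
t 7.4 p [ 449.5 -251.6  164.4] mouthframe [ -25.2 -265.9  -20.9] F [ 1.1 -0.7 -0.3] op 84.8 gf 0.0 q [-0.51  0.26  1.93 -0.    0.95 -1.82]
xyz [0.01 0.   1.49] a [-0.   -0.02 -0.01]
xyz [0.01 0.   2.77] a [-0.   -0.02 -0.01]
```

Call:
drive_tool(plan=[{"x": 0.01,"y": 0,"z": 0.8,"ax": 0,"ay": 0,"az": 0,"hand": 85},{"x": 0.01,"y": 0,"z": 1.6,"ax": 0,"ay": 0,"az": 0,"hand": 85},{"x": 0.01,"y": 0,"z": 2.3,"ax": 0,"ay": 0,"az": 0,"hand": 85},{"x": 0.01,"y": 0,"z": 2.76,"ax": 0,"ay": 0,"az": 0,"hand": 85},{"x": 0.01,"y": 0,"z": 2.76,"ax": 0,"ay": 0,"az": 0,"hand": 85},{"x": 0.01,"y": 0,"z": 2.76,"ax": 0,"ay": 0,"az": 0,"hand": 45},{"x": 0.01,"y": 0,"z": 2.76,"ax": 0,"ay": 0,"az": 0,"hand": 45},{"x": 0.01,"y": 0,"z": 2.76,"ax": 0,"ay": 0,"az": 0,"hand": 45}])

```text
clock: 8.2
eef_pos: [449.2, -252.0, 27.5]
tcp_rot: [-3.141, 0.0, 2.874]
contact_force: [-0.1, 1.9, 6.1]
opening: 0.604
grasp_force: 30.2
```

Call:
drive_tool(plan=[{"x": 0,"y": 0,"z": 0,"ax": 0,"ay": 0,"az": 0,"hand": 45},{"x": 0,"y": 0,"z": 0,"ax": 0,"ay": 0,"az": 0,"hand": 45},{"x": 0,"y": 0,"z": 0,"ax": 0,"ay": 0,"az": 0,"hand": 45}])

```text
clock: 8.5
eef_pos: [449.2, -252.0, 27.5]
tcp_rot: [-3.141, 0.0, 2.874]
contact_force: [0.1, 1.1, 7.3]
opening: 0.599
grasp_force: 30.2
```

```bash
python3 -c "
from h import *
rows(((*rolls['b'],240),Rd),(M(-1,0,65),Rm))"
```

```text
t 8.5 p [ 449.2 -252.    27.5] mouthframe [ -93.7 -266.4 -139.3] F [0.1 1.1 7.3] op 51.1 gf 30.2 q [-0.51  0.48  2.01 -0.    0.65 -1.82]
xyz [ 0.01  0.01 -4.25] a [-0.01  0.   -0.01]
xyz [ 0.44  5.33 -4.47] a [-0.01 -5.   -0.01]
```

Call:
drive_tool(plan=[{"x": 0,"y": 0,"z": -0.8,"ax": 0,"ay": 0,"az": 0,"hand": 45},{"x": 0,"y": 0,"z": -1.7,"ax": 0,"ay": 0,"az": 0,"hand": 45},{"x": 0.1,"y": 0.4,"z": -2.6,"ax": 0,"ay": -0.3,"az": 0,"hand": 45},{"x": 0.2,"y": 1.0,"z": -3.4,"ax": 0,"ay": -1.3,"az": 0,"hand": 45},{"x": 0.4,"y": 1.7,"z": -4.1,"ax": 0,"ay": -2.3,"az": 0,"hand": 45},{"x": 0.6,"y": 2.5,"z": -4.6,"ax": 0,"ay": -3.3,"az": 0,"hand": 45},{"x": 0.6,"y": 3.4,"z": -4.7,"ax": 0,"ay": -4.3,"az": 0,"hand": 45},{"x": 0.6,"y": 4.3,"z": -4.7,"ax": 0,"ay": -5,"az": 0,"hand": 45}])

```text
clock: 9.3
eef_pos: [473.7, -44.7, 263.4]
tcp_rot: [3.141, 0.513, 2.872]
contact_force: [0.2, -2.0, -0.5]
opening: 0.6
grasp_force: 32.1
```

Call:
drive_tool(plan=[{"x": 0,"y": 0.5,"z": 0,"ax": 0,"ay": 0,"az": 0,"hand": 45},{"x": 0,"y": 0.9,"z": 0,"ax": 0,"ay": 0,"az": 0,"hand": 45},{"x": 0,"y": 1.03,"z": 0,"ax": 0,"ay": 0,"az": 0,"hand": 45},{"x": 0,"y": 1.03,"z": 0,"ax": 0,"ay": 0,"az": 0,"hand": 45},{"x": 0,"y": 1.03,"z": 0,"ax": 0,"ay": 0,"az": 0,"hand": 45}])

```text
clock: 9.8
eef_pos: [487.3, 2.6, 260.3]
tcp_rot: [-3.138, 0.504, 2.874]
contact_force: [0.2, 0.7, -0.6]
opening: 0.6
grasp_force: 32.1
```

```bash
python3 -c "
from h import *
rows((M(-1,0,45),Rm),(M(-1,0,-2),Rm))"
```

```text
t 9.8 p [487.3   2.6 260.3] mouthframe [ -3.6 -10.8  77.4] F [ 0.2  0.7 -0.6] op 51.2 gf 32.1 q [ 0.14 -0.12  2.21 -0.35  0.61 -0.92]
xyz [-0.06  0.22  0.65] a [-0.04 -0.19 -0.01]
xyz [-0.08  0.22  1.59] a [-0.04 -0.19 -0.01]
```

Call:
drive_tool(plan=[{"x": -0.06,"y": 0.22,"z": 0.3,"ax": -0.04,"ay": -0.19,"az": 0,"hand": 45},{"x": -0.06,"y": 0.22,"z": 0.6,"ax": -0.04,"ay": -0.19,"az": 0,"hand": 45},{"x": -0.06,"y": 0.22,"z": 0.6,"ax": -0.04,"ay": -0.19,"az": 0,"hand": 45},{"x": -0.06,"y": 0.22,"z": 0.6,"ax": -0.04,"ay": -0.19,"az": 0,"hand": 45}])

```text
clock: 10.2
eef_pos: [506.5, 8.0, 234.9]
tcp_rot: [-3.141, 0.522, 2.873]
contact_force: [-0.2, 0.1, -0.6]
opening: 0.597
grasp_force: 32.1
```

```bash
python3 -c "
from h import *
rows((M(-1,0,-2),Rm))"
```

```text
t 10.2 p [506.5   8.  234.9] mouthframe [-1.5 -0.5 47. ] F [-0.2  0.1 -0.6] op 51.0 gf 32.1 q [ 0.15 -0.05  2.22 -0.42  0.52 -0.83]
xyz [-0.01  0.01  0.98] a [-0.01 -0.01 -0.02]
```

Call:
drive_tool(plan=[{"x": -0.01,"y": 0.01,"z": 0.2,"ax": 0,"ay": 0,"az": 0,"hand": 45},{"x": -0.01,"y": 0.01,"z": 0.4,"ax": 0,"ay": 0,"az": 0,"hand": 45},{"x": -0.01,"y": 0.01,"z": 0.6,"ax": 0,"ay": 0,"az": 0,"hand": 45},{"x": -0.01,"y": 0.01,"z": 0.8,"ax": 0,"ay": 0,"az": 0,"hand": 45},{"x": -0.01,"y": 0.01,"z": 0.97,"ax": 0,"ay": 0,"az": 0,"hand": 45},{"x": -0.01,"y": 0.01,"z": 0.97,"ax": 0,"ay": 0,"az": 0,"hand": 45}])

```text
clock: 10.8
eef_pos: [530.7, 2.8, 191.8]
tcp_rot: [-3.141, 0.521, 2.874]
contact_force: [-0.4, 0.4, -1.5]
opening: 0.601
grasp_force: 32.1
```

Call:
drive_tool(plan=[{"x": 0,"y": 0,"z": 0,"ax": 0,"ay": 0,"az": 0,"hand": 85},{"x": 0,"y": 0,"z": 0,"ax": 0,"ay": 0,"az": 0,"hand": 85},{"x": 0,"y": 0,"z": 0,"ax": 0,"ay": 0,"az": 0,"hand": 85},{"x": 0,"y": 0,"z": 0,"ax": 0,"ay": 0,"az": 0,"hand": 85},{"x": 0,"y": 0,"z": -0.3,"ax": 0,"ay": 0,"az": 0,"hand": 85},{"x": 0,"y": 0,"z": -0.7,"ax": 0,"ay": 0,"az": 0,"hand": 85},{"x": 0,"y": 0,"z": -0.8,"ax": 0,"ay": 0,"az": 0,"hand": 85},{"x": 0,"y": 0,"z": -0.8,"ax": 0,"ay": 0,"az": 0,"hand": 0}])

```text
clock: 11.6
eef_pos: [512.0, 8.5, 228.9]
tcp_rot: [3.14, 0.526, 2.874]
contact_force: [-0.6, -0.8, 0.1]
opening: 0.852
grasp_force: 0.0
```

Run:
```python
from h import *
for n in("side","top"): cv2.imwrite(f"pics/{n}4.png",imaging.grab_frame(n)[:,:,::-1])
a,b=cv2.imread("pics/side4.png")[170:310,170:310],cv2.imread("pics/top4.png")[110:250,130:270]
cv2.imwrite("pics/in2.png",cv2.resize(np.hstack([a,b]),None,fx=2.8,fy=2.8,interpolation=cv2.INTER_CUBIC))
rows((M(-2,0,20),Rm),(M(-2,0,9),Rm))
```

```text
t 11.7 p [511.7   8.3 227.7] mouthframe [-0.8  1.2 38.3] F [ 0.2 -0.3  0.7] op 58.4 gf 0.0 q [ 0.15 -0.03  2.23 -0.44  0.5  -0.82]
xyz [ 0.02 -0.02  0.37] a [ 0.    0.   -0.01]
xyz [ 0.02 -0.02  0.59] a [ 0.    0.   -0.01]
```

View pics/in2.png

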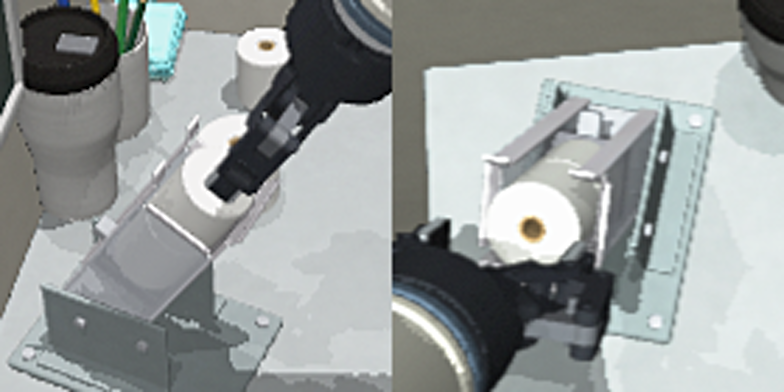

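Roll 2 sits on roll 1 with about 9 mm showing above the mouth (top view hub at (532,228) in the crop). I'll push it down with shut fingers.

Call:
drive_tool(plan=[{"x": 0.02,"y": -0.02,"z": 0.1,"ax": 0,"ay": 0,"az": 0,"hand": 0},{"x": 0.02,"y": -0.02,"z": 0.2,"ax": 0,"ay": 0,"az": 0,"hand": 0},{"x": 0.02,"y": -0.02,"z": 0.3,"ax": 0,"ay": 0,"az": 0,"hand": 0},{"x": 0.02,"y": -0.02,"z": 0.4,"ax": 0,"ay": 0,"az": 0,"hand": 0},{"x": 0.02,"y": -0.02,"z": 0.5,"ax": 0,"ay": 0,"az": 0,"hand": 0},{"x": 0.02,"y": -0.02,"z": 0.6,"ax": 0,"ay": 0,"az": 0,"hand": 0},{"x": 0.02,"y": -0.02,"z": 0.7,"ax": 0,"ay": 0,"az": 0,"hand": 0}])

```text
clock: 12.4
eef_pos: [527.6, 2.9, 196.8]
tcp_rot: [3.141, 0.523, 2.874]
contact_force: [-2.5, 0.8, 3.6]
opening: -0.0
grasp_force: 2.4
```

```bash
python3 -c "
from h import *
rows((M(-2,0,-36),Rm))"
```

```text
t 12.4 p [527.6   2.9 196.8] mouthframe [-1.8  0.1  3.1] F [-2.5  0.8  3.6] op -0.0 gf 2.4 q [ 0.13  0.05  2.23 -0.5   0.41 -0.76]
xyz [ 0.   -0.    0.78] a [-0.   -0.   -0.01]
```

Call:
drive_tool(plan=[{"x": 0,"y": 0,"z": 0.1,"ax": 0,"ay": 0,"az": 0,"hand": 0},{"x": 0,"y": 0,"z": 0.2,"ax": 0,"ay": 0,"az": 0,"hand": 0},{"x": 0,"y": 0,"z": 0.3,"ax": 0,"ay": 0,"az": 0,"hand": 0},{"x": 0,"y": 0,"z": 0.4,"ax": 0,"ay": 0,"az": 0,"hand": 0}])

```text
clock: 12.8
eef_pos: [537.2, 0.3, 179.5]
tcp_rot: [3.141, 0.524, 2.874]
contact_force: [-3.5, 0.5, 4.4]
opening: 0.001
grasp_force: 2.4
```

Call:
drive_tool(plan=[{"x": 0,"y": 0,"z": 0.1,"ax": 0,"ay": 0,"az": 0,"hand": 0},{"x": 0,"y": 0,"z": 0.2,"ax": 0,"ay": 0,"az": 0,"hand": 0},{"x": 0,"y": 0,"z": 0.3,"ax": 0,"ay": 0,"az": 0,"hand": 0},{"x": 0,"y": 0,"z": 0.38,"ax": 0,"ay": 0,"az": 0,"hand": 0}])

```text
clock: 13.2
eef_pos: [546.4, -2.2, 163.0]
tcp_rot: [3.141, 0.523, 2.874]
contact_force: [-2.5, -0.2, 3.5]
opening: 0.005
grasp_force: 2.4
```

```bash
python3 -c "
from h import *
rows((M(-2,0,70),Rm))"
```

```text
t 13.2 p [546.4  -2.2 163. ] mouthframe [ -1.8   0.1 -36. ] F [-2.5 -0.2  3.5] op 0.4 gf 2.4 q [ 0.11  0.15  2.23 -0.6   0.33 -0.67]
xyz [ 0.   -0.   -2.12] a [-0.   -0.   -0.01]
```

Call:
drive_tool(plan=[{"x": 0,"y": 0,"z": -0.6,"ax": 0,"ay": 0,"az": 0,"hand": 0},{"x": 0,"y": 0,"z": -1.4,"ax": 0,"ay": 0,"az": 0,"hand": 0},{"x": 0,"y": 0,"z": -2.1,"ax": 0,"ay": 0,"az": 0,"hand": 0},{"x": 0,"y": -0.2,"z": -2.4,"ax": 0,"ay": 0,"az": 0,"hand": 85},{"x": 0,"y": -0.8,"z": -2.5,"ax": 0,"ay": 0.8,"az": 0,"hand": 85},{"x": 0,"y": -1.6,"z": -2.5,"ax": 0,"ay": 2,"az": 0,"hand": 85},{"x": 0,"y": -2.5,"z": -2.4,"ax": 0,"ay": 3,"az": 0,"hand": 85},{"x": 0,"y": -3.4,"z": -2.2,"ax": 0,"ay": 4,"az": 0,"hand": 85}])

```text
clock: 14.0
eef_pos: [448.6, -153.6, 260.0]
tcp_rot: [3.14, 0.104, 2.874]
contact_force: [1.4, 0.2, -0.4]
opening: 0.848
grasp_force: 0.0
```

```bash
python3 -c "
from h import *
rows(((*rolls['a'],200),Rd))"
```

```text
t 14.0 p [ 448.6 -153.6  260. ] mouthframe [  -0.4 -171.7   75.3] F [ 1.4  0.2 -0.4] op 72.4 gf 0.0 q [-0.34  0.03  1.98  0.01  1.03 -1.65]
xyz [-2.54 -2.5   1.47] a [ 0.02  1.   -0.01]
```

```bash
python3 -c "
from h import *
print(onz('top',(328,118),153),onz('top',(336,80),240),onz('top',(355,88),230),onz('top',(350,108),200),onz('top',(278,100),170))"
```

```text
[ 641.65290493 -243.32586715  153.        ] [ 667.73327004 -250.06207307  240.        ] [ 656.5034748  -279.37289641  230.        ] [ 636.80608868 -273.38939023  200.        ] [ 674.2656162  -161.86479791  170.        ]
```

Call:
drive_tool(plan=[{"x": -0.6,"y": -0.6,"z": 0.1,"ax": 0,"ay": 0.5,"az": 0,"hand": 85},{"x": -1.1,"y": -1.1,"z": 0.3,"ax": 0,"ay": 1,"az": 0,"hand": 85},{"x": -1.6,"y": -1.6,"z": 0.6,"ax": 0,"ay": 1,"az": 0,"hand": 85},{"x": -2.1,"y": -2.1,"z": 1.0,"ax": 0,"ay": 1,"az": 0,"hand": 85},{"x": -2.54,"y": -2.5,"z": 1.47,"ax": 0,"ay": 1,"az": 0,"hand": 85},{"x": -2.54,"y": -2.5,"z": 1.47,"ax": 0,"ay": 1,"az": 0,"hand": 85},{"x": -2.54,"y": -2.5,"z": 1.47,"ax": 0,"ay": 1,"az": 0,"hand": 85}])

```text
clock: 14.7
eef_pos: [543.9, -307.8, 197.2]
tcp_rot: [3.141, -0.003, 2.873]
contact_force: [0.2, -0.2, -0.2]
opening: 0.996
grasp_force: 0.0
```

```bash
python3 -c "
from h import *
rows(((*rolls['a'],26),Rd))"
```

```text
t 14.7 p [ 543.9 -307.8  197.2] mouthframe [  83.  -295.3  -45.3] F [ 0.2 -0.2 -0.2] op 85.0 gf 0.0 q [-0.52  0.39  1.66  0.    1.09 -1.82]
xyz [-0.04 -0.02  3.42] a [ 0.01 -0.02 -0.02]
```

Call:
drive_tool(plan=[{"x": -0.03,"y": -0.02,"z": 0.8,"ax": 0,"ay": 0,"az": 0,"hand": 85},{"x": -0.03,"y": -0.02,"z": 1.6,"ax": 0,"ay": 0,"az": 0,"hand": 85},{"x": -0.03,"y": -0.02,"z": 2.3,"ax": 0,"ay": 0,"az": 0,"hand": 85},{"x": -0.03,"y": -0.02,"z": 2.9,"ax": 0,"ay": 0,"az": 0,"hand": 85},{"x": -0.03,"y": -0.02,"z": 3.41,"ax": 0,"ay": 0,"az": 0,"hand": 85},{"x": -0.03,"y": -0.02,"z": 3.41,"ax": 0,"ay": 0,"az": 0,"hand": 85},{"x": -0.03,"y": -0.02,"z": 3.41,"ax": 0,"ay": 0,"az": 0,"hand": 45},{"x": -0.03,"y": -0.02,"z": 3.41,"ax": 0,"ay": 0,"az": 0,"hand": 45}])

```text
clock: 15.5
eef_pos: [546.8, -309.2, 30.3]
tcp_rot: [-3.141, 0.003, 2.874]
contact_force: [-0.0, -0.5, -0.6]
opening: 0.682
grasp_force: 0.0
```

Call:
drive_tool(plan=[{"x": 0,"y": 0,"z": 0,"ax": 0,"ay": 0,"az": 0,"hand": 45},{"x": 0,"y": 0,"z": 0,"ax": 0,"ay": 0,"az": 0,"hand": 45},{"x": 0,"y": 0,"z": 0,"ax": 0,"ay": 0,"az": 0,"hand": 45},{"x": 0,"y": 0,"z": 0,"ax": 0,"ay": 0,"az": 0,"hand": 45}])

```text
clock: 15.9
eef_pos: [546.8, -309.3, 30.6]
tcp_rot: [-3.141, 0.003, 2.874]
contact_force: [-0.8, 0.6, 5.1]
opening: 0.6
grasp_force: 30.7
```

```bash
python3 -c "
from h import *
rows(((*rolls['a'],240),Rd),(M(-1,0,75),Rm))"
```

```text
t 15.9 p [ 546.8 -309.3   30.6] mouthframe [   2.4 -296.  -191.3] F [-0.8  0.6  5.1] op 51.2 gf 30.7 q [-0.52  0.6   1.76  0.    0.78 -1.82]
xyz [ 0.02 -0.01 -4.19] a [-0.    0.03 -0.01]
xyz [ 2.71  5.92 -4.59] a [-0.   -4.97 -0.01]
```

Call:
drive_tool(plan=[{"x": 0,"y": 0,"z": -0.8,"ax": 0,"ay": 0,"az": 0,"hand": 45},{"x": 0.1,"y": 0,"z": -1.7,"ax": 0,"ay": 0,"az": 0,"hand": 45},{"x": 0.5,"y": 0.3,"z": -2.5,"ax": 0,"ay": 0,"az": 0,"hand": 45},{"x": 1.0,"y": 0.9,"z": -3.2,"ax": 0,"ay": -0.5,"az": 0,"hand": 45},{"x": 1.6,"y": 1.5,"z": -3.8,"ax": 0,"ay": -1.5,"az": 0,"hand": 45},{"x": 2.2,"y": 2.1,"z": -4.3,"ax": 0,"ay": -2.5,"az": 0,"hand": 45},{"x": 2.7,"y": 2.8,"z": -4.6,"ax": 0,"ay": -3.5,"az": 0,"hand": 45},{"x": 2.8,"y": 3.6,"z": -4.7,"ax": 0,"ay": -4.3,"az": 0,"hand": 45}])

```text
clock: 16.7
eef_pos: [456.0, -97.5, 266.2]
tcp_rot: [3.139, 0.459, 2.871]
contact_force: [0.3, -1.0, -1.2]
opening: 0.598
grasp_force: 31.9
```

```bash
python3 -c "
from h import *
rows((M(0.5,0,75),Rm))"
```

```text
t 16.7 p [456.  -97.5 266.2] mouthframe [  -3.9 -115.6   84.5] F [ 0.3 -1.  -1.2] op 51.1 gf 31.9 q [-0.19 -0.17  2.22 -0.06  0.63 -1.45]
xyz [-0.09  2.31  0.19] a [ 0.01 -0.62 -0.03]
```

Call:
drive_tool(plan=[{"x": -0.09,"y": 0.7,"z": 0.1,"ax": 0,"ay": -0.62,"az": 0,"hand": 45},{"x": -0.09,"y": 1.5,"z": 0.15,"ax": 0,"ay": -0.62,"az": 0,"hand": 45},{"x": -0.09,"y": 2.1,"z": 0.19,"ax": 0,"ay": -0.62,"az": 0,"hand": 45},{"x": -0.09,"y": 2.31,"z": 0.4,"ax": 0,"ay": -0.62,"az": 0,"hand": 45},{"x": -0.09,"y": 2.31,"z": 0.6,"ax": 0,"ay": -0.62,"az": 0,"hand": 45},{"x": -0.09,"y": 2.31,"z": 0.6,"ax": 0,"ay": -0.62,"az": 0,"hand": 45},{"x": -0.09,"y": 2.31,"z": 0.6,"ax": 0,"ay": -0.62,"az": 0,"hand": 45}])

```text
clock: 17.4
eef_pos: [504.7, 7.6, 238.3]
tcp_rot: [3.141, 0.515, 2.873]
contact_force: [0.1, -0.4, -0.6]
opening: 0.597
grasp_force: 31.9
```

```bash
python3 -c "
from h import *
rows((M(0.5,0,-2),Rm))"
```

```text
t 17.4 p [504.7   7.6 238.3] mouthframe [-1.2 -1.4 50.7] F [ 0.1 -0.4 -0.6] op 50.9 gf 31.9 q [ 0.15 -0.06  2.22 -0.4   0.54 -0.85]
xyz [-0.04  0.03  1.05] a [-0.01 -0.09 -0.02]
```

Call:
drive_tool(plan=[{"x": -0.03,"y": 0.03,"z": 0,"ax": 0,"ay": -0.09,"az": 0,"hand": 45},{"x": -0.04,"y": 0.03,"z": 0.2,"ax": 0,"ay": -0.09,"az": 0,"hand": 45},{"x": -0.04,"y": 0.03,"z": 0.4,"ax": 0,"ay": -0.09,"az": 0,"hand": 45},{"x": -0.04,"y": 0.03,"z": 0.6,"ax": 0,"ay": -0.09,"az": 0,"hand": 45},{"x": -0.04,"y": 0.03,"z": 0.8,"ax": 0,"ay": -0.09,"az": 0,"hand": 45},{"x": -0.04,"y": 0.03,"z": 0.95,"ax": 0,"ay": -0.09,"az": 0,"hand": 45},{"x": -0.04,"y": 0.03,"z": 1.03,"ax": 0,"ay": -0.09,"az": 0,"hand": 45},{"x": -0.04,"y": 0.03,"z": 1.03,"ax": 0,"ay": -0.09,"az": 0,"hand": 45}])

```text
clock: 18.2
eef_pos: [531.6, 2.7, 193.6]
tcp_rot: [-3.141, 0.523, 2.874]
contact_force: [0.5, -0.5, -0.9]
opening: 0.597
grasp_force: 31.9
```

```bash
python3 -c "
from h import *
rows((M(0.5,0,-2),Rm))"
```

```text
t 18.2 p [531.6   2.7 193.6] mouthframe [ 0.1  1.  -1.6] F [ 0.5 -0.5 -0.9] op 51.0 gf 31.9 q [ 0.13  0.07  2.23 -0.51  0.41 -0.75]
xyz [-0.01 -0.02  0.01] a [-0.01 -0.   -0.01]
```

Free of contact; I'll release, back off and shut the fingers.

Call:
drive_tool(plan=[{"x": 0,"y": 0,"z": 0,"ax": 0,"ay": 0,"az": 0,"hand": 85},{"x": 0,"y": 0,"z": 0,"ax": 0,"ay": 0,"az": 0,"hand": 85},{"x": 0,"y": 0,"z": 0,"ax": 0,"ay": 0,"az": 0,"hand": 85},{"x": 0,"y": 0,"z": 0,"ax": 0,"ay": 0,"az": 0,"hand": 85},{"x": 0,"y": 0,"z": -0.4,"ax": 0,"ay": 0,"az": 0,"hand": 85},{"x": 0,"y": 0,"z": -0.8,"ax": 0,"ay": 0,"az": 0,"hand": 85},{"x": 0,"y": 0,"z": -1.0,"ax": 0,"ay": 0,"az": 0,"hand": 85},{"x": 0,"y": 0,"z": -1.0,"ax": 0,"ay": 0,"az": 0,"hand": 0}])

```text
clock: 19.0
eef_pos: [507.9, 9.7, 239.2]
tcp_rot: [3.14, 0.527, 2.874]
contact_force: [-0.8, 0.2, -0.1]
opening: 0.848
grasp_force: 0.0
```

Call:
drive_tool(plan=[{"x": 0.04,"y": -0.02,"z": 0,"ax": 0,"ay": 0,"az": 0,"hand": 0},{"x": 0.04,"y": -0.02,"z": 0,"ax": 0,"ay": 0,"az": 0,"hand": 0},{"x": 0.04,"y": -0.02,"z": 0,"ax": 0,"ay": 0,"az": 0,"hand": 0},{"x": 0.04,"y": -0.02,"z": 0.2,"ax": 0,"ay": 0,"az": 0,"hand": 0},{"x": 0.04,"y": -0.02,"z": 0.3,"ax": 0,"ay": 0,"az": 0,"hand": 0},{"x": 0.04,"y": -0.02,"z": 0.3,"ax": 0,"ay": 0,"az": 0,"hand": 0}])

```text
clock: 19.6
eef_pos: [512.7, 6.7, 222.3]
tcp_rot: [-3.141, 0.523, 2.874]
contact_force: [-1.0, 0.9, -0.2]
opening: -0.004
grasp_force: 0.0
```

Run:
```python
from h import *
for n in("side","top"): cv2.imwrite(f"pics/{n}5.png",imaging.grab_frame(n)[:,:,::-1])
a,b=cv2.imread("pics/side5.png")[170:310,170:310],cv2.imread("pics/top5.png")[110:250,130:270]
cv2.imwrite("pics/in3.png",cv2.resize(np.hstack([a,b]),None,fx=2.8,fy=2.8,interpolation=cv2.INTER_CUBIC))
rows((M(-2,0,4),Rm),(M(-2,0,0),Rm))
```

```text
t 19.7 p [512.7   6.8 223.2] mouthframe [-1.9 -0.  33.6] F [-0.1 -0.7  0.7] op -0.0 gf 0.0 q [ 0.14 -0.02  2.23 -0.44  0.49 -0.81]
xyz [0.   0.   0.59] a [-0.   -0.   -0.01]
xyz [0.   0.   0.67] a [-0.   -0.   -0.01]
```

View pics/in3.png

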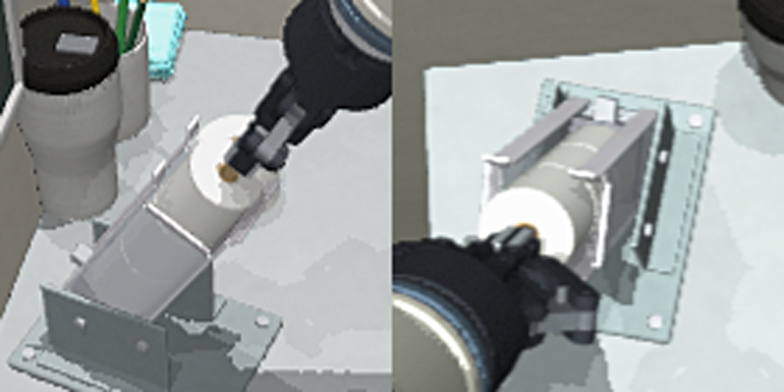

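Roll 3 is in, with about 20 mm sticking out and the finger tips centred on its hub at side crop (230,170). Now push until the hard stop.

Call:
drive_tool(plan=[{"x": 0,"y": 0,"z": 0.1,"ax": 0,"ay": 0,"az": 0,"hand": 0},{"x": 0,"y": 0,"z": 0.2,"ax": 0,"ay": 0,"az": 0,"hand": 0},{"x": 0,"y": 0,"z": 0.3,"ax": 0,"ay": 0,"az": 0,"hand": 0},{"x": 0,"y": 0,"z": 0.4,"ax": 0,"ay": 0,"az": 0,"hand": 0},{"x": 0,"y": 0,"z": 0.5,"ax": 0,"ay": 0,"az": 0,"hand": 0},{"x": 0,"y": 0,"z": 0.58,"ax": 0,"ay": 0,"az": 0,"hand": 0}])

```text
clock: 20.3
eef_pos: [527.1, 3.1, 198.3]
tcp_rot: [3.141, 0.525, 2.874]
contact_force: [-2.4, 0.6, 4.7]
opening: -0.0
grasp_force: 2.4
```

Call:
drive_tool(plan=[{"x": 0,"y": 0,"z": 0.02,"ax": 0,"ay": 0,"az": 0,"hand": 0},{"x": 0,"y": 0,"z": 0.04,"ax": 0,"ay": 0,"az": 0,"hand": 0},{"x": 0,"y": 0,"z": 0.06,"ax": 0,"ay": 0,"az": 0,"hand": 0}])

```text
clock: 20.6
eef_pos: [528.4, 2.7, 196.1]
tcp_rot: [3.141, 0.525, 2.874]
contact_force: [-2.1, 1.2, 3.5]
opening: -0.002
grasp_force: 2.3
```

```bash
python3 -c "
from h import *
rows((M(-2,0,0),Rm))"
```

```text
t 20.6 p [528.4   2.7 196.1] mouthframe [-1.4  0.1  2.1] F [-2.1  1.2  3.5] op -0.2 gf 2.3 q [ 0.13  0.06  2.23 -0.5   0.41 -0.76]
xyz [ 0.01 -0.    0.04] a [ 0.    0.01 -0.01]
```

Call:
drive_tool(plan=[{"x": 0,"y": 0,"z": 0.01,"ax": 0,"ay": 0,"az": 0,"hand": 0},{"x": 0,"y": 0,"z": 0.02,"ax": 0,"ay": 0,"az": 0,"hand": 0},{"x": 0,"y": 0,"z": 0.02,"ax": 0,"ay": 0,"az": 0,"hand": 0}])

```text
clock: 20.9
eef_pos: [528.9, 2.6, 195.2]
tcp_rot: [3.141, 0.525, 2.874]
contact_force: [-1.1, 0.3, 3.0]
opening: 0.003
grasp_force: 1.5
```

Call:
drive_tool(plan=[{"x": 0,"y": 0,"z": 0.01,"ax": 0,"ay": 0,"az": 0,"hand": 0},{"x": 0,"y": 0,"z": 0.02,"ax": 0,"ay": 0,"az": 0,"hand": 0},{"x": 0,"y": 0,"z": 0.02,"ax": 0,"ay": 0,"az": 0,"hand": 0}])

```text
clock: 21.2
eef_pos: [529.4, 2.5, 194.3]
tcp_rot: [3.141, 0.525, 2.874]
contact_force: [-1.1, -0.6, 3.7]
opening: 0.002
grasp_force: 1.7
```

Call:
drive_tool(plan=[{"x": 0,"y": 0,"z": 0.01,"ax": 0,"ay": 0,"az": 0,"hand": 0},{"x": 0,"y": 0,"z": 0.02,"ax": 0,"ay": 0,"az": 0,"hand": 0},{"x": 0,"y": 0,"z": 0.02,"ax": 0,"ay": 0,"az": 0,"hand": 0}])

```text
clock: 21.5
eef_pos: [529.7, 2.3, 193.7]
tcp_rot: [3.141, 0.525, 2.874]
contact_force: [-5.7, 2.2, 11.0]
opening: -0.004
grasp_force: 6.2
```

Call:
drive_tool(plan=[{"x": 0,"y": 0,"z": 0.01,"ax": 0,"ay": 0,"az": 0,"hand": 0},{"x": 0,"y": 0,"z": 0.02,"ax": 0,"ay": 0,"az": 0,"hand": 0},{"x": 0,"y": 0,"z": 0.02,"ax": 0,"ay": 0,"az": 0,"hand": 0}])

```text
clock: 21.8
eef_pos: [530.6, 2.4, 194.0]
tcp_rot: [3.14, 0.527, 2.873]
contact_force: [-15.9, 4.1, 24.9]
opening: -0.002
grasp_force: 15.2
```

```bash
python3 -c "
from h import *
st()"
```

```text
t 21.8 p [530.6   2.4 194. ] mouthframe [-0.6  0.4 -0.9] F [-15.9   4.1  24.9] op -0.1 gf 15.2 q [ 0.13  0.06  2.23 -0.51  0.4  -0.75]
```

Hard stop confirmed: 30 N with no further travel. Now retreat and check.

Call:
drive_tool(plan=[{"x": 0,"y": 0,"z": -0.1,"ax": 0,"ay": 0,"az": 0,"hand": 0},{"x": 0,"y": 0,"z": -0.5,"ax": 0,"ay": 0,"az": 0,"hand": 0},{"x": 0,"y": 0,"z": -1.3,"ax": 0,"ay": 0,"az": 0,"hand": 0},{"x": 0,"y": -0.5,"z": -2,"ax": 0,"ay": 0,"az": 0,"hand": 0},{"x": 0,"y": -1.3,"z": -2.5,"ax": 0,"ay": 0,"az": 0,"hand": 0},{"x": 0,"y": -2.1,"z": -2.7,"ax": 0,"ay": 0,"az": 0,"hand": 0},{"x": 0,"y": -3,"z": -2.7,"ax": 0,"ay": 0,"az": 0,"hand": 0},{"x": 0,"y": -3,"z": -2.7,"ax": 0,"ay": 0,"az": 0,"hand": 0}])

```text
clock: 22.6
eef_pos: [423.8, -128.8, 309.7]
tcp_rot: [-3.141, 0.526, 2.869]
contact_force: [-0.1, 0.1, -0.9]
opening: -0.002
grasp_force: 0.0
```

Run:
```python
from h import *
for n in("side","top"): cv2.imwrite(f"pics/{n}6.png",imaging.grab_frame(n)[:,:,::-1])
a,b=cv2.imread("pics/side6.png")[170:310,170:310],cv2.imread("pics/top6.png")[110:250,130:270]
cv2.imwrite("pics/end.png",cv2.resize(np.hstack([a,b]),None,fx=2.8,fy=2.8,interpolation=cv2.INTER_CUBIC))
for n in("side","top"):
    f=cv2.imread(f"pics/{n}6.png"); m=cv2.inRange(cv2.cvtColor(f,cv2.COLOR_BGR2HSV),(5,80,30),(25,255,200))
    k,_,s,ce=cv2.connectedComponentsWithStats(m)
    print(n,[(ce[i].round(1).tolist()) for i in range(1,k) if 6<s[i,4]<120])
print(proj("side",M(-2,0,0)),proj("top",M(-2,0,0))); st()
```

```text
side [[202.4, 163.4], [254.5, 220.9], [245.5, 236.7]]
top [[181.0, 189.7], [296.7, 189.0], [318.6, 293.0]]
[246.03940081 236.01189016] [181.17475112 190.08544146]
t 22.7 p [ 424.5 -126.   309. ] mouthframe [  -2.3 -151.4  132.9] F [0.4 0.4 0.1] op -0.0 gf 0.0 q [-0.31 -0.3   2.24  0.03  0.68 -1.62]
```

View pics/end.png

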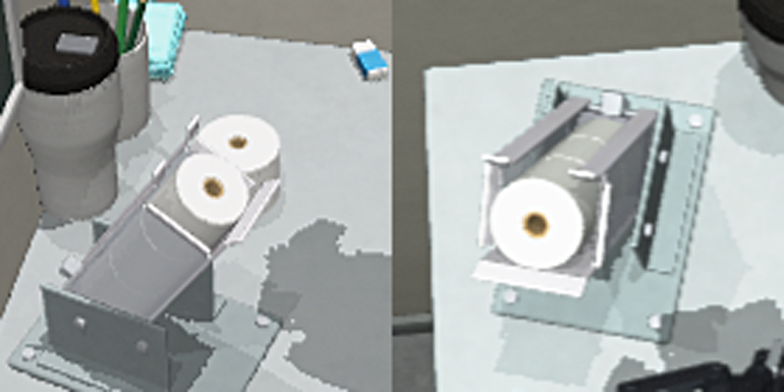

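The last roll's hub lies within 1 px of the flush position in both views. There are no gaps, the follower tab is at the bottom, and the wide roll and stamp have not moved.

```bash
python3 -c "
from rig import r
print(r.sign_off())"
```

```text
the job is handed in; nothing more can be done
None
```

All three narrow rolls are in the magazine with no visible gaps, the follower is on its hard stop and the last roll is flush with the mouth to within about 1 mm; the wide roll and stamp were not moved, and the job was handed in at about 23 s.

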